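# Refit the dust filter cartridge in its bayonet pot

### The arm

A 6-joint arm with a two-finger parallel gripper is mounted at the origin on the work surface; the furniture and walls round the work are solid. World frame = base frame: x ahead of the robot, y to its left, z up, the work surface at z = 0. Lengths are in mm, angles in rad, forces in N, time in s.
With the tool pointing down it reaches from about 300 to 850 mm from the base axis. Payload 5.4 kg.
Tool frame: the origin (TCP) lies at the very end of the fingers, on their centre line; the grasp point (between the pads) lies 19 mm behind it; z points along the fingers, y is the line along which they close (so a half turn about z gives the same grasp; the last joint's range is limited). The gripper opens to 85 mm and grips with 20 to 120 N. Pads are 22 mm wide; open, the fingers measure 114 mm over their backs; the gripper's body (76 mm by 85 mm) begins 54 mm behind the grasp point. The pads swing forward as they close: fully open they stand 13 mm farther back than shut.
Start: joints at [-1.546, 0.158, 1.597, -0, 1.386, -0.21], TCP at [133.75, -559.211, 231.299] pointing down, gripper open.
Joint ranges: [-2.91, 2.91], [-0.94, 2.29], [0.18, 2.7], [-1.29, 4.43], [0.17, 2.64], [-3, 3]. Speed limits (rad/s): [2.57, 2.57, 3.14, 3.14, 3.14, 3.14].

### API

Orientations are given as a unit quaternion [x, y, z, w].
In Python, from bench import manip, viewer gives the robot as it stands.
- The arm moves only by the tool arm_command, never from a script. Its argument "targets" is a list of rows, each an object of numbers: "tx", "ty", "tz": the shift along the tool's x, y, z in mm; "spin": the turn about the tool's z in degrees. In form: [{"tx": .., "ty": .., "tz": .., "spin": ..}, ...]. A call has 1 to 20 rows; each row shifts and turns the commanded pose from where the row before left it, along the tool's axes as they then stand; what a row does not reach is not made up. A row lasts 1/8 s, in which the tool goes at most 62.5 mm and 10.7 degrees, less where a joint would pass 70% of its speed; a pose out of reach is approached as far as the arm can. A call with a gripper value outside its range is refused whole. "fingers" is the opening, from -1 (shut) to 1 (fully open), so that 0 is half open, set as the call begins (left out, the last holds). The fingers move at their own pace and stop on an object; the grip force is fixed at half the most. Time passes only in rows, so rows that do not move let the fingers close. It gives the time, the measured TCP pose, the force, the opening and the grip force at its end, in the units of the state.
- manip.state(): the state, without advancing time (a new reading comes with each control period).
- viewer.camera(name): name is "scene" or "top"; returns the picture (384x512x3 uint8, blue, green, red); there is no depth.
- viewer.get_calibration(name): a dict with "fx", "fy", "cx", "cy" (pixels), "R" (3x3) and "t" (3): a world point X has camera coordinates R X + t. Camera axes: x right, y down, z forward; pixel columns grow to the right and rows downward; lengths in mm; the calibration is good to about 2 mm. A picture is of the moment at which its call begins. get_calibration takes no time and is no camera call.
- manip.finish_job(): hands the job in; it is judged then, once.
The state is a dict: "time_s": time; "qpos": joint angles; "joint_velocities": joint speeds; "tau": joint torques, N m; "position": TCP position; "eef_rot": TCP orientation; "wrist_force": force on the tool from outside, world axes, zero at the start; "wrist_torque": the same for the moment, N m; "grip_width": finger opening in mm; "grip_force": force on a finger pad.
Only numpy, scipy, OpenCV 4.12 (cv2) and the standard library are available. Lean on these libraries where they do the work, as an engineer would, in place of code of your own. Each camera call takes 0.05 s, during which the arm holds its last target. There are 200 camera calls.

### The job

Put the cleaned filter cartridge back into the dust filter pot: lower it into the mouth, turn it with light pressure until its three lugs drop into the slots of the ring, push it down against the spring seat, twist it an eighth of a turn clockwise (seen from above) to its stop, and let go so that it springs up locked and sits straight. Work gently and never force the cartridge against the pot, and leave the paint brush, the spray bottle and the wax tin standing where they are.

Things in the scene. Friction and masses are not known exactly. Their poses are not given: they have to be found in the camera images.
- cartridge: Loose filter cartridge, 0.2 to 0.3 kg, upright on the table; origin at the centre of its underside, z up. White pleated filter 44 mm wide, cone at 30 to 38 mm height up to a black neck 52 mm wide, three brass lugs, black cap 76 mm wide (61.5 to 67.5 mm), red bar grip on top: 54 mm long along x, 16 mm thick along y, up to 103.5 mm.
- cartridge_grip (a point): Where to grip the red bar: on the cartridge's axis, 90 mm above its underside, 22.5 mm above the cap. Axes as the cartridge's.
- cartridge_lugs (a point): On the cartridge's axis at the underside of the three brass lugs, 46 mm above its underside. Lugs point along x and 120 and 240 degrees from it, 10 mm wide, 5 mm high, out to radius 32 mm. A white mark on the cap is above the lug on x. A third of a turn makes no difference.
- filter_pot: Grey round dust filter pot, bolted down, 100 mm high, 92 mm wide (foot 116 mm, band clamp 100 mm), hose spigot along its -y to 74 mm from the axis, clamp ears to 61 mm from it, 40 degrees from x towards y. Origin at the centre of its underside, z up. An aluminium bayonet ring is clamped in its mouth.
- pot_mouth (a point): Centre of the mouth, on the axis at the ring's top face, 100 mm above the table. Axes as the pot's. Bore 55 mm; three slots for the lugs, 120 degrees apart, 15.5 mm wide, out to radius 33.5 mm. The ring's angle differs each time and is not measured: one slot is centred within 0.5 rad either way of the pot's x axis.
- ring_lip (a point): 8 mm below the mouth: underside of the lip beside each slot. Lugs must go below it, then turn clockwise from above: 45 degrees on from the slot's centre (6 either way) is a pocket 3 mm higher, with a stop beyond. Anticlockwise of the slot is a wall. Lugs in the slots drop 6 mm below the mouth freely, then meet the seat; the cap stops on the ring at 15.5 mm.
- seat (a joint): Travel of the spring seat in the pot, m; 0 at rest, grows as the cartridge presses it down, at most 0.010. Its force is 3 N at rest plus 1.2 N per mm. Lugs below the lip: over 0.007. Locked in the pockets: about 0.004. Cartridge only lying in the slots: under 0.001.
- brush_mid (a point): Paint brush lying on the table, 168 mm long along its y, 41 mm wide, 22 mm high; point half-way up at its middle.
- spray_bottle: White and blue spray bottle standing on the table, 63 x 80 x 185 mm; origin at the centre of its underside.
- wax_tin: Round tan tin with a dark lid standing on the table, 70 mm wide, 32 mm high; origin at the centre of its underside.

How it is judged (in metres and radians):
On the way:
1. the cartridge is pushed down in the pot until its lugs are below the lip of the ring (seat pressed more than 6.5 mm) (value of joint seat above 0.0065 m and horizontal distance between cartridge and pot_mouth below 0.006 m), for 0.1 s.
At the end, for the whole second after the job is handed in: The released cartridge stays locked in the pot by itself: the seat is held down 2.5 to 5.5 mm (lugs in their pockets), the cartridge is within 5 mm of the pot's axis, within 4 degrees of upright, and at rest (value of joint seat between 0.0025 and 0.0055 m and horizontal distance between cartridge and pot_mouth below 0.005 m and angle between cartridge's own z axis and vertical below 0.07 rad and linear speed of cartridge below 0.02 m/s); the robot touches nothing.
It fails at once if the cartridge is forced: contact force between cartridge and pot above 60 N (contact force between cartridge and filter_pot above 60 N).
It fails at once if the paint brush is moved more than 30 mm (distance of brush_mid from where it was at the start of the episode above 0.03 m).
It fails at once if the spray bottle is moved more than 30 mm or tipped (distance of spray_bottle from where it was at the start of the episode above 0.03 m or angle between spray_bottle's own z axis and vertical above 0.5 rad).
It fails at once if the wax tin is moved more than 30 mm (distance of wax_tin from where it was at the start of the episode above 0.03 m).
It also fails if it takes over 72 s, if anything falls off the work surface, if the arm or the gripper's body presses on something with over 40 N, if the wrist force passes 120 N, or if a joint passes its speed limit or range.

## Working session

There is one attempt and no reset: what is moved stays moved. The work goes in short steps, Python scripts to look and compute and a tool call to move; the robot and the scene stay as the last step left them, time stands still between calls to the robot, and variables do not carry over. Pictures are saved under pics/ and viewed, at most 10 in all, crops included, and the job is handed in when it is done.

Besides the shell and the picture viewer there is one more tool, called as name(argument=value, ...), one argument or row to a line, values as JSON. arm_command: Moves the arm, as the interface text tells. Its arguments: {"type":"object","properties":{"targets":{"type":"array","items":{"type":"object","properties":{"tx":{"type":"number"},"ty":{"type":"number"},"tz":{"type":"number"},"spin":{"type":"number"}}}},"fingers":{"type":"number"}},"required":["targets"]}

```bash
mkdir -p pics; python3 - <<'E'
from bench import manip, viewer
import cv2, numpy as np
print(manip.state())
for n in("top","scene"):
    im=viewer.camera(n); cv2.imwrite(f"pics/{n}0.png",im)
    c=viewer.get_calibration(n); print(n,{k:np.round(v,3).tolist() for k,v in c.items()})
E
```

```text
{'time_s': 0.0, 'qpos': array([-1.54610987e+00,  1.59019782e-01,  1.59823400e+00, -4.14046342e-05,
        1.38621574e+00, -2.10093575e-01]), 'joint_velocities': array([ 1.75358317e-04,  1.28284078e-05,  2.23503646e-03, -6.69087520e-04,
        3.14537995e-04,  5.48562849e-04]), 'tau': array([-1.36088034e-03, -3.95993578e+01, -3.31438172e+01, -5.95165166e-04,
        8.22486909e-03,  1.37030943e-05]), 'position': array([ 133.71709805, -558.61349258,  230.33246313]), 'eef_rot': array([ 9.93116816e-01,  1.17124327e-01,  6.66119916e-05, -9.36288885e-04]), 'wrist_force': array([-0.14086434,  0.96862763,  0.10288397]), 'wrist_torque': array([ 0.00057241, -0.00650214,  0.01456563]), 'grip_force': 0.0, 'grip_width': 85.33504009212785}
top {'fx': 400.531, 'fy': 400.531, 'cx': 255.038, 'cy': 187.777, 'R': [[-0.007, -1.0, -0.0], [-0.995, 0.007, -0.102], [0.102, -0.001, -0.995]], 't': [-57.315, 541.419, 898.166]}
scene {'fx': 401.425, 'fy': 401.425, 'cx': 259.688, 'cy': 197.988, 'R': [[-0.775, -0.632, 0.02], [-0.341, 0.392, -0.855], [0.532, -0.669, -0.519]], 't': [400.749, 281.57, 562.125]}
```

View pics/top0.png

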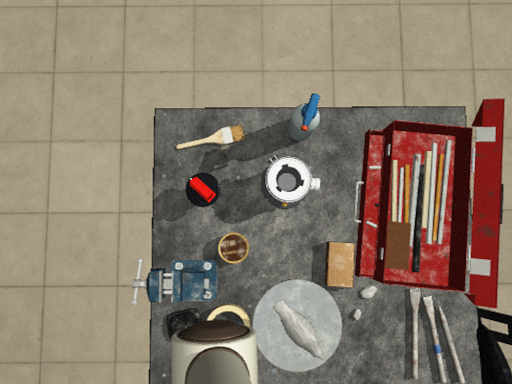

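View pics/scene0.png

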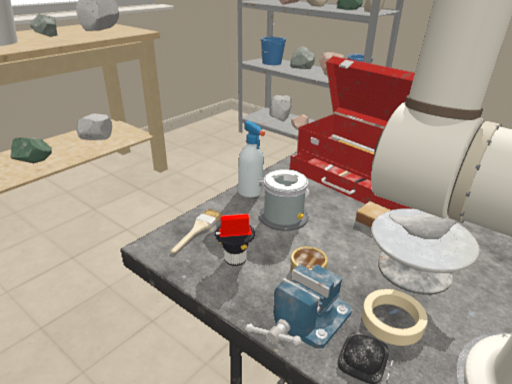

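The top view shows the red bar at (202,188), the pot mouth at (290,180), the bottle at (305,122), the tin at (234,247) and the brush at (210,138). The arm is clear of all of them.

```bash
cat > h.py <<'E'
from bench import manip, viewer
import cv2, numpy as np
def cast(n,px,z):
    c=viewer.get_calibration(n); R=np.array(c["R"]);t=np.array(c["t"])
    px=np.atleast_2d(np.asarray(px,float))
    d=np.c_[(px[:,0]-c["cx"])/c["fx"],(px[:,1]-c["cy"])/c["fy"],np.ones(len(px))]@R
    o=-R.T@t
    return o+d*((z-o[2])/d[:,2])[:,None]
def rectify(n,im,c,z,half,s):
    "orthographic patch at height z: columns = -y, rows = -x, s px/mm"
    w=int(2*half*s); w3=np.array([[c[0]+half,c[1]+half],[c[0]+half,c[1]-half],[c[0]-half,c[1]-half],[c[0]-half,c[1]+half]])
    k=viewer.get_calibration(n); P=(np.array(k["R"])@np.c_[w3,np.full(4,z)].T).T+k["t"]
    src=np.c_[P[:,0]/P[:,2]*k["fx"]+k["cx"],P[:,1]/P[:,2]*k["fy"]+k["cy"]].astype(np.float32)
    H=cv2.getPerspectiveTransform(src,np.float32([[0,0],[w,0],[w,w],[0,w]]))
    return cv2.warpPerspective(im,H,(w,w),flags=cv2.INTER_CUBIC)
def biggest(m):
    return max(cv2.findContours(m.astype(np.uint8),cv2.RETR_EXTERNAL,cv2.CHAIN_APPROX_NONE)[0],key=cv2.contourArea)
E
python3 - <<'E'
from h import *
im=cv2.imread("pics/top0.png").astype(int); b,g,r=im[...,0],im[...,1],im[...,2]
box=np.zeros(b.shape,bool); box[150:225,170:235]=1
red=(r>120)&(g<70)&(b<70)&box
ct=biggest(red)[:,0]; W=cast("top",ct,103.5)[:,:2].astype(np.float32)
print("bar",cv2.minAreaRect(W))
dark=((r<60)&(g<60)&(b<60)&box)|red
W2=cast("top",biggest(dark)[:,0],67.5)[:,:2].astype(np.float32); print("cap+bar ell",cv2.fitEllipse(W2),cv2.minEnclosingCircle(W2))
box[:]=0; box[150:215,255:325]=1
ring=(np.minimum(np.minimum(b,g),r)>150)&box
W3=cast("top",biggest(ring)[:,0],100)[:,:2].astype(np.float32); print("ring ell",cv2.fitEllipse(W3),cv2.minEnclosingCircle(W3))
c=cv2.fitEllipse(W3)[0]
im=im.astype(np.uint8)
A=rectify("top",im,c,100,50,4); B=rectify("top",im,cv2.minAreaRect(W)[0],67.5,50,4)
cv2.imwrite("pics/crops.png",np.hstack([A,B]))
print("brush,bottle,tin",cast("top",[[210,138],[305,122],[234,247]],20).round())
E
```

```text
bar ((532.8756103515625, 51.94069290161133), (61.28532409667969, 23.173818588256836), 48.2078857421875)
cap+bar ell ((533.9196166992188, 55.57492446899414), (74.13772583007812, 75.81257629394531), 62.28238296508789) ((532.727783203125, 56.481117248535156), 41.18195343017578)
ring ell ((552.01220703125, -136.16696166992188), (91.34293365478516, 111.84246063232422), 156.64471435546875) ((561.4825439453125, -142.41236877441406), 62.35614013671875)
brush,bottle,tin [[ 661.   44.   20.]
 [ 698. -181.   20.]
 [ 405.  -12.   20.]]
```

View pics/crops.png

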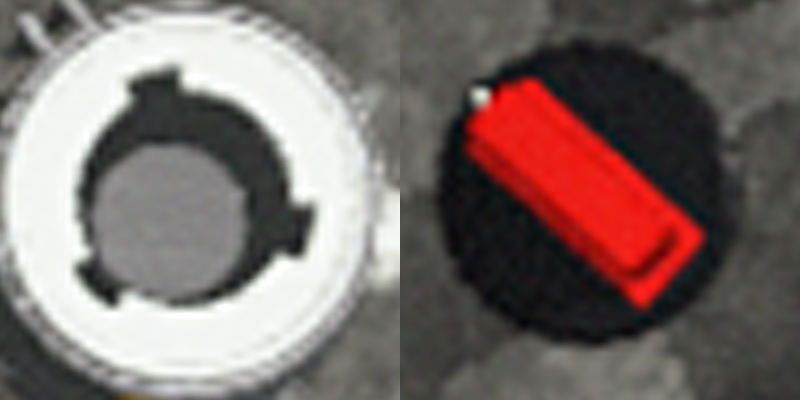

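The crops give these positions:
- **Mouth:** bore centre at crop pixel (186,196), about world (553, -133). The slots sit at about +14°, mod 120.
- **Cartridge:** cap centre about (534.5, 55.4). The white mark is at crop (480,97), so the bar and the x lug are at about 48.5°.

I'm moving above the cartridge.

arm_command(
  targets=[
    {"tz": -10, "spin": -8.75},
    {"tz": -10, "spin": -8.75},
    {"tz": -10, "spin": -8.75},
    {"tz": -10, "spin": -8.75},
    {"tx": 24, "ty": -3.6},
    {"tx": 48.4, "ty": -7.1},
    {"tx": 48.4, "ty": -7.1},
    {"tx": 48.4, "ty": -7.1},
    {"tx": 48.4, "ty": -7.1},
    {"tx": 48.4, "ty": -7.1},
    {"tx": 48.4, "ty": -7.1},
    {"tx": 48.4, "ty": -7.1},
    {"tx": 48.4, "ty": -7.1},
    {"tx": 48.4, "ty": -7.1},
    {"tx": 48.4, "ty": -7.1},
    {"tx": 48.4, "ty": -7.1},
    {"tx": 48.4, "ty": -7.1},
    {"tx": 48.4, "ty": -7.1},
    {"tx": 48.4, "ty": -7.1},
    {"tx": 24, "ty": -4},
  ],
  fingers=0,
)

```text
schema error: expected keys tx, ty, tz, spin
```

arm_command(
  targets=[
    {"tz": 25},
    {"tz": 45},
    {"tz": 40},
    {"tz": 20},
    {},
    {},
  ],
)

```text
schema error: expected keys tx, ty, tz, spin
```

```bash
python3 - <<'E'
from h import *
s=manip.state(); q=s["eef_rot"]; print(s["position"],s["grip_width"],s["time_s"],np.degrees(2*np.arctan2(q[1],q[0])))
a=viewer.camera("scene"); t=viewer.camera("top")
print(np.round(s["qpos"],2))
cv2.imwrite("pics/a.png",np.hstack([cv2.resize(a[150:300,150:350],None,fx=2,fy=2),cv2.resize(t[120:270,150:350],None,fx=2,fy=2)]))
E
```

```text
[ 133.72977839 -558.68425109  230.41382406] 85.08848928597376 0.1 13.452251897514419
[-1.55  0.16  1.6   0.    1.39 -0.21]
```

View pics/a.png

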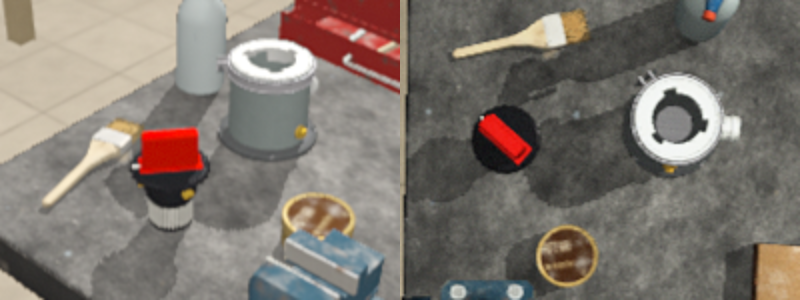

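The picture shows the scene unchanged because both moves were refused: every row needs all four keys. I'm resending them complete.

arm_command(
  targets=[
    {"tx": 0, "ty": 0, "tz": -10, "spin": -8.75},
    {"tx": 0, "ty": 0, "tz": -10, "spin": -8.75},
    {"tx": 0, "ty": 0, "tz": -10, "spin": -8.75},
    {"tx": 0, "ty": 0, "tz": -10, "spin": -8.75},
    {"tx": 24, "ty": -3.6, "tz": 0, "spin": 0},
    {"tx": 48.4, "ty": -7.1, "tz": 0, "spin": 0},
    {"tx": 48.4, "ty": -7.1, "tz": 0, "spin": 0},
    {"tx": 48.4, "ty": -7.1, "tz": 0, "spin": 0},
    {"tx": 48.4, "ty": -7.1, "tz": 0, "spin": 0},
    {"tx": 48.4, "ty": -7.1, "tz": 0, "spin": 0},
    {"tx": 48.4, "ty": -7.1, "tz": 0, "spin": 0},
    {"tx": 48.4, "ty": -7.1, "tz": 0, "spin": 0},
    {"tx": 48.4, "ty": -7.1, "tz": 0, "spin": 0},
    {"tx": 48.4, "ty": -7.1, "tz": 0, "spin": 0},
    {"tx": 48.4, "ty": -7.1, "tz": 0, "spin": 0},
    {"tx": 48.4, "ty": -7.1, "tz": 0, "spin": 0},
    {"tx": 48.4, "ty": -7.1, "tz": 0, "spin": 0},
    {"tx": 48.4, "ty": -7.1, "tz": 0, "spin": 0},
    {"tx": 48.4, "ty": -7.1, "tz": 0, "spin": 0},
    {"tx": 24, "ty": -4, "tz": 0, "spin": 0},
  ],
  fingers=0,
)

```text
time_s: 2.7
position: [535.5, 57.0, 270.9]
eef_rot: [0.911, 0.411, -0.0, -0.0]
wrist_force: [-1.3, -1.3, 0.8]
grip_width: 42.7
grip_force: 0.0
```

arm_command(
  targets=[
    {"tx": 0, "ty": 0, "tz": 25, "spin": 0},
    {"tx": 0, "ty": 0, "tz": 45, "spin": 0},
    {"tx": 0, "ty": 0, "tz": 40, "spin": 0},
    {"tx": 0, "ty": 0, "tz": 20, "spin": 0},
    {"tx": 0, "ty": 0, "tz": 0, "spin": 0},
    {"tx": 0, "ty": 0, "tz": 0, "spin": 0},
  ],
)

```text
time_s: 3.45
position: [535.7, 54.7, 142.5]
eef_rot: [0.912, 0.41, 0.001, 0.0]
wrist_force: [0.0, -0.7, 0.4]
grip_width: 43.0
grip_force: 0.0
```

```bash
python3 - <<'E'
from h import *
s=manip.state(); q=s["eef_rot"]; print(s["position"],s["grip_width"],s["time_s"],np.degrees(2*np.arctan2(q[1],q[0])))
a=viewer.camera("scene"); t=viewer.camera("top")
cv2.imwrite("pics/b.png",np.hstack([cv2.resize(a[150:300,150:350],None,fx=2,fy=2),cv2.resize(t[120:270,150:350],None,fx=2,fy=2)]))
E
```

```text
[535.68058738  54.72550549 142.49687214] 42.99510475141765 3.45 48.45207389670455
```

View pics/b.png

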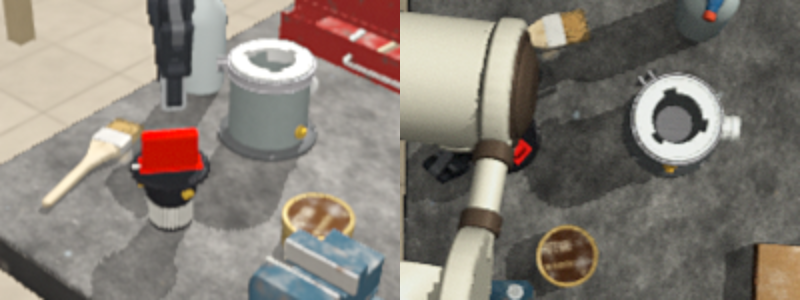

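The fingers are centred above the bar, at crop pixel (173,105), and they close across it. I'm lowering to the grip height and closing.

arm_command(
  targets=[
    {"tx": 0, "ty": 0, "tz": 20, "spin": 0},
    {"tx": 0, "ty": 0, "tz": 25, "spin": 0},
    {"tx": 0, "ty": 0, "tz": 16, "spin": 0},
    {"tx": 0, "ty": 0, "tz": 8, "spin": 0},
    {"tx": 0, "ty": 0, "tz": 0, "spin": 0},
    {"tx": 0, "ty": 0, "tz": 0, "spin": 0},
  ],
)

```text
time_s: 4.3
position: [535.7, 54.7, 73.2]
eef_rot: [0.912, 0.41, 0.001, 0.0]
wrist_force: [-0.3, 0.2, 0.6]
grip_width: 42.9
grip_force: 0.0
```

arm_command(
  targets=[
    {"tx": 0, "ty": 0, "tz": 0, "spin": 0},
    {"tx": 0, "ty": 0, "tz": 0, "spin": 0},
    {"tx": 0, "ty": 0, "tz": 0, "spin": 0},
    {"tx": 0, "ty": 0, "tz": 0, "spin": 0},
    {"tx": 0, "ty": 0, "tz": 0, "spin": 0},
    {"tx": 0, "ty": 0, "tz": 0, "spin": 0},
    {"tx": 0, "ty": 0, "tz": 0, "spin": 0},
    {"tx": 0, "ty": 0, "tz": 0, "spin": 0},
  ],
  fingers=-1,
)

```text
time_s: 5.3
position: [535.2, 54.8, 72.7]
eef_rot: [0.912, 0.41, 0.0, 0.0]
wrist_force: [-0.5, 1.3, 5.2]
grip_width: 15.0
grip_force: 61.4
```

```bash
python3 - <<'E'
from h import *
# mouth centre and slot angle from the first top picture: non-bright region inside the ring
im=cv2.imread("pics/top0.png"); c0=(552.,-136.2); s=8
A=rectify("top",im,c0,100,50,s).min(axis=2); 
m=(cv2.GaussianBlur(A,(0,0),2)<135).astype(np.uint8)
k=[c for c in cv2.findContours(m,cv2.RETR_LIST,cv2.CHAIN_APPROX_NONE)[0] if cv2.pointPolygonTest(c,(350,300),False)>0]
# seat disc is lighter; close it off by using brightness only (grey <135)
c=max(k,key=cv2.contourArea)[:,0].astype(float)
P=np.c_[c0[0]+50-c[:,1]/s, c0[1]+50-c[:,0]/s]
from scipy.optimize import least_squares
r=least_squares(lambda p:np.hypot(*(P-p[:2]).T)-p[2],[553,-133,27.5],loss="soft_l1",f_scale=.3).x
d=P-r[:2]; rad=np.hypot(*d.T); far=rad>r[2]+3
ang=np.angle(np.exp(3j*np.arctan2(d[far,1],d[far,0])).mean())/3
print("mouth",r,"slot deg",np.degrees(ang),far.sum(),rad.max())
for k in (0,120,240):
    a=np.degrees(np.arctan2(d[far,1],d[far,0])); x=(a-np.degrees(ang)-k+180)%360-180; print(x[abs(x)<40].min(),x[abs(x)<40].max())
E
```

```text
mouth [ 552.43939041 -132.28858054   26.88494612] slot deg 14.484535373301384 396 33.191732783405655
-11.934873708862852 12.925743657591624
-12.861298512305979 12.845768665819605
-13.264963352334348 12.412259552011847
```

The grip holds at 15 mm. The mouth is at about (552.4, -132.3) with the slots at 14.5°. I'm lifting, turning +34° and carrying the cartridge over the mouth.

arm_command(
  targets=[
    {"tx": 0, "ty": 0, "tz": -10, "spin": 0},
    {"tx": 0, "ty": 0, "tz": -30, "spin": 0},
    {"tx": 0, "ty": 0, "tz": -30, "spin": 7},
    {"tx": 0, "ty": 0, "tz": -30, "spin": 7},
    {"tx": 0, "ty": 0, "tz": -20, "spin": 7},
    {"tx": 0, "ty": 0, "tz": -10, "spin": 7},
    {"tx": 0, "ty": 0, "tz": 0, "spin": 6},
    {"tx": -2.4, "ty": 15, "tz": 0, "spin": 0},
    {"tx": -5, "ty": 31, "tz": 0, "spin": 0},
    {"tx": -5, "ty": 31, "tz": 0, "spin": 0},
    {"tx": -5, "ty": 31, "tz": 0, "spin": 0},
    {"tx": -5, "ty": 31, "tz": 0, "spin": 0},
    {"tx": -5, "ty": 31, "tz": 0, "spin": 0},
    {"tx": -2.4, "ty": 15.8, "tz": 0, "spin": 0},
    {"tx": 0, "ty": 0, "tz": 0, "spin": 0},
    {"tx": 0, "ty": 0, "tz": 0, "spin": 0},
    {"tx": 0, "ty": 0, "tz": 0, "spin": 0},
  ],
)

```text
time_s: 7.42
position: [552.4, -131.5, 202.2]
eef_rot: [0.992, 0.127, -0.0, -0.0]
wrist_force: [0.5, -0.7, -4.2]
grip_width: 15.0
grip_force: 60.4
```

```bash
python3 - <<'E'
from h import *
s=manip.state(); q=s["eef_rot"]; print(s["position"],s["wrist_force"],s["wrist_torque"],np.degrees(2*np.arctan2(q[1],q[0])))
a=viewer.camera("scene"); t=viewer.camera("top")
cv2.imwrite("pics/c.png",np.hstack([cv2.resize(a[80:240,210:350],None,fx=3,fy=3),cv2.resize(t[120:240,220:340],None,fx=3,fy=4)]))
E
```

```text
[ 552.3610724  -131.51597908  202.24693107] [ 0.46965003 -0.73563837 -4.23604723] [-0.01242303 -0.03268388 -0.0191719 ] 14.541359020481808
```

View pics/c.png

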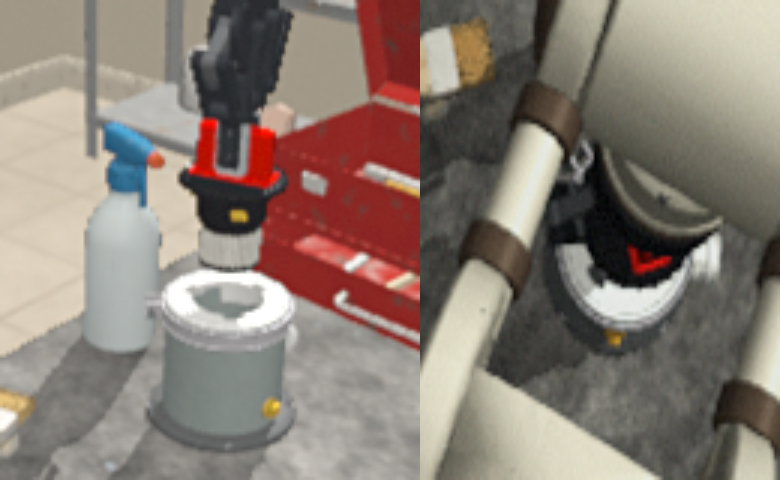

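The cartridge hangs upright over the mouth: the filter bottom is at crop (230,262) and the ring centre at about (228,300). I'm correcting y by 1 mm and lowering until the cone is just above the bore.

arm_command(
  targets=[
    {"tx": 0, "ty": 0.8, "tz": 10, "spin": 0},
    {"tx": 0, "ty": 0, "tz": 15, "spin": 0},
    {"tx": 0, "ty": 0, "tz": 15, "spin": 0},
    {"tx": 0, "ty": 0, "tz": 10, "spin": 0},
    {"tx": 0, "ty": 0, "tz": 6, "spin": 0},
    {"tx": 0, "ty": 0, "tz": 0, "spin": 0},
    {"tx": 0, "ty": 0, "tz": 0, "spin": 0},
  ],
)

```text
time_s: 8.4
position: [553.0, -133.5, 146.9]
eef_rot: [0.992, 0.126, 0.0, 0.0]
wrist_force: [0.8, 0.1, -2.9]
grip_width: 15.1
grip_force: 60.4
```

arm_command(
  targets=[
    {"tx": 0, "ty": 0, "tz": 2, "spin": 0},
    {"tx": 0, "ty": 0, "tz": 2, "spin": 0},
    {"tx": 0, "ty": 0, "tz": 2, "spin": 0},
    {"tx": 0, "ty": 0, "tz": 2, "spin": 0},
    {"tx": 0, "ty": 0, "tz": 0, "spin": 0},
    {"tx": 0, "ty": 0, "tz": 0, "spin": 0},
  ],
)

```text
time_s: 9.15
position: [552.7, -133.3, 138.3]
eef_rot: [0.992, 0.126, 0.0, -0.0]
wrist_force: [0.9, 0.8, -3.0]
grip_width: 15.1
grip_force: 60.4
```

arm_command(
  targets=[
    {"tx": 0, "ty": 0, "tz": 1.5, "spin": 0},
    {"tx": 0, "ty": 0, "tz": 1.5, "spin": 0},
    {"tx": 0, "ty": 0, "tz": 1.5, "spin": 0},
    {"tx": 0, "ty": 0, "tz": 1.5, "spin": 0},
    {"tx": 0, "ty": 0, "tz": 0, "spin": 0},
    {"tx": 0, "ty": 0, "tz": 0, "spin": 0},
  ],
)

```text
time_s: 9.9
position: [552.1, -132.7, 131.6]
eef_rot: [0.992, 0.126, -0.001, -0.001]
wrist_force: [-3.1, 3.0, -2.4]
grip_width: 15.1
grip_force: 60.4
```

The side force is light, so I'm easing toward it by a fraction of a millimetre and continuing down.

arm_command(
  targets=[
    {"tx": -0.5, "ty": -0.5, "tz": 1, "spin": 0},
    {"tx": 0, "ty": 0, "tz": 1, "spin": 0},
    {"tx": 0, "ty": 0, "tz": 1, "spin": 0},
    {"tx": 0, "ty": 0, "tz": 1, "spin": 0},
    {"tx": 0, "ty": 0, "tz": 0, "spin": 0},
    {"tx": 0, "ty": 0, "tz": 0, "spin": 0},
  ],
)

```text
time_s: 10.65
position: [551.9, -132.7, 128.3]
eef_rot: [0.992, 0.126, -0.0, -0.0]
wrist_force: [-2.0, 5.4, 0.1]
grip_width: 15.1
grip_force: 60.8
```

arm_command(
  targets=[
    {"tx": 0, "ty": 0, "tz": 0.8, "spin": 0},
    {"tx": 0, "ty": 0, "tz": 0.8, "spin": 0},
    {"tx": 0, "ty": 0, "tz": 0.8, "spin": 0},
    {"tx": 0, "ty": 0, "tz": 0, "spin": 0},
    {"tx": 0, "ty": 0, "tz": 0, "spin": 0},
  ],
)

```text
time_s: 11.28
position: [551.8, -132.7, 126.0]
eef_rot: [0.992, 0.126, -0.0, -0.0]
wrist_force: [-3.0, 4.5, -0.5]
grip_width: 15.2
grip_force: 61.0
```

arm_command(
  targets=[
    {"tx": -0.2, "ty": -0.7, "tz": 0, "spin": 0},
    {"tx": 0, "ty": 0, "tz": 0.8, "spin": 0},
    {"tx": 0, "ty": 0, "tz": 0.8, "spin": 0},
    {"tx": 0, "ty": 0, "tz": 0.8, "spin": 0},
    {"tx": 0, "ty": 0, "tz": 0, "spin": 0},
    {"tx": 0, "ty": 0, "tz": 0, "spin": 0},
  ],
)

```text
time_s: 12.02
position: [551.7, -132.5, 123.4]
eef_rot: [0.992, 0.126, 0.0, 0.0]
wrist_force: [-1.3, 3.0, -0.9]
grip_width: 15.2
grip_force: 60.8
```

```bash
python3 -c "
from bench import manip; s=manip.state(); print(s['position'],s['wrist_force'],s['wrist_torque'])"
```

```text
[ 551.7398898  -132.48326224  123.43318709] [-1.29580966  3.03239293 -0.90077592] [0.49849547 0.24777783 0.01161147]
```

The lugs are 3 mm into the slots with no vertical force. Next I push down onto the seat.

arm_command(
  targets=[
    {"tx": 0, "ty": -0.3, "tz": 1, "spin": 0},
    {"tx": 0, "ty": 0, "tz": 1, "spin": 0},
    {"tx": 0, "ty": 0, "tz": 1, "spin": 0},
    {"tx": 0, "ty": 0, "tz": 1, "spin": 0},
    {"tx": 0, "ty": 0, "tz": 1, "spin": 0},
    {"tx": 0, "ty": 0, "tz": 0, "spin": 0},
    {"tx": 0, "ty": 0, "tz": 0, "spin": 0},
  ],
)

```text
time_s: 12.9
position: [551.8, -132.3, 118.9]
eef_rot: [0.992, 0.126, 0.0, 0.0]
wrist_force: [-1.4, 1.2, 3.2]
grip_width: 14.8
grip_force: 61.4
```

arm_command(
  targets=[
    {"tx": 0, "ty": 0, "tz": 1, "spin": 0},
    {"tx": 0, "ty": 0, "tz": 1, "spin": 0},
    {"tx": 0, "ty": 0, "tz": 1, "spin": 0},
    {"tx": 0, "ty": 0, "tz": 0, "spin": 0},
    {"tx": 0, "ty": 0, "tz": 0, "spin": 0},
  ],
)

```text
time_s: 13.52
position: [551.9, -132.2, 116.0]
eef_rot: [0.992, 0.126, 0.0, 0.0]
wrist_force: [-2.2, 1.8, 5.4]
grip_width: 14.9
grip_force: 61.9
```

arm_command(
  targets=[
    {"tx": 0, "ty": 0, "tz": 1, "spin": 0},
    {"tx": 0, "ty": 0, "tz": 1, "spin": 0},
    {"tx": 0, "ty": 0, "tz": 1, "spin": 0},
    {"tx": 0, "ty": 0, "tz": 0.6, "spin": 0},
    {"tx": 0, "ty": 0, "tz": 0, "spin": 0},
    {"tx": 0, "ty": 0, "tz": 0, "spin": 0},
  ],
)

```text
time_s: 14.28
position: [552.0, -132.2, 113.2]
eef_rot: [0.992, 0.126, 0.0, 0.0]
wrist_force: [-4.7, 3.0, 10.9]
grip_width: 15.1
grip_force: 62.6
```

```bash
python3 -c "
from bench import manip; s=manip.state(); print(s['position'],s['wrist_force'],s['wrist_torque'])"
```

```text
[ 551.98840338 -132.21227186  113.21272292] [-4.66142186  2.97794762 10.93125762] [0.30256735 0.81901386 0.02423333]
```

The seat is pressed about 8 mm. I'm twisting clockwise in stages and watching the moment.

arm_command(
  targets=[
    {"tx": -0.3, "ty": -0.2, "tz": 0, "spin": 3},
    {"tx": 0, "ty": 0, "tz": 0, "spin": 4},
    {"tx": 0, "ty": 0, "tz": 0, "spin": 4},
    {"tx": 0, "ty": 0, "tz": 0, "spin": 4},
    {"tx": 0, "ty": 0, "tz": 0, "spin": 0},
    {"tx": 0, "ty": 0, "tz": 0, "spin": 0},
  ],
)

```text
time_s: 15.02
position: [552.2, -131.6, 113.1]
eef_rot: [1.0, -0.005, 0.001, -0.0]
wrist_force: [-2.7, 4.5, 9.0]
grip_width: 15.4
grip_force: 62.2
```

```bash
python3 -c "
from bench import manip; s=manip.state(); print(s['position'],s['eef_rot'],s['wrist_force'],s['wrist_torque'])"
```

```text
[ 552.1532872  -131.61275238  113.14103247] [ 9.99987886e-01 -4.80338207e-03  1.05542721e-03 -2.05600433e-04] [-2.66829659  4.50032979  9.03698917] [0.61319022 0.41713914 0.01756785]
```

arm_command(
  targets=[
    {"tx": 0, "ty": -0.4, "tz": 0, "spin": 4},
    {"tx": 0, "ty": 0, "tz": 0, "spin": 4},
    {"tx": 0, "ty": 0, "tz": 0, "spin": 4},
    {"tx": 0, "ty": 0, "tz": 0, "spin": 4},
    {"tx": 0, "ty": 0, "tz": 0, "spin": 4},
    {"tx": 0, "ty": 0, "tz": 0, "spin": 0},
    {"tx": 0, "ty": 0, "tz": 0, "spin": 0},
  ],
)

```text
time_s: 15.9
position: [552.1, -131.1, 113.1]
eef_rot: [0.984, -0.178, 0.001, -0.001]
wrist_force: [-2.7, 4.1, 9.2]
grip_width: 15.1
grip_force: 62.2
```

arm_command(
  targets=[
    {"tx": 0, "ty": 0, "tz": 0, "spin": 2},
    {"tx": 0, "ty": 0, "tz": 0, "spin": 2},
    {"tx": 0, "ty": 0, "tz": 0, "spin": 2},
    {"tx": 0, "ty": 0, "tz": 0, "spin": 2},
    {"tx": 0, "ty": 0, "tz": 0, "spin": 0},
    {"tx": 0, "ty": 0, "tz": 0, "spin": 0},
  ],
)

```text
time_s: 16.65
position: [552.2, -130.8, 113.1]
eef_rot: [0.969, -0.246, 0.001, -0.001]
wrist_force: [-2.5, 5.4, 9.7]
grip_width: 15.1
grip_force: 62.2
```

```bash
python3 -c "
from bench import manip; import numpy as np; s=manip.state(); q=s['eef_rot']; print(s['position'],np.degrees(2*np.arctan2(q[1],q[0])),s['wrist_force'],s['wrist_torque'])"
```

```text
[ 552.16589076 -130.84432433  113.08444963] -28.52443616281059 [-2.47406689  5.42585421  9.73926046] [0.84291252 0.37603525 0.06393832]
```

arm_command(
  targets=[
    {"tx": 0, "ty": 0, "tz": 0, "spin": 1},
    {"tx": 0, "ty": 0, "tz": 0, "spin": 1},
    {"tx": 0, "ty": 0, "tz": 0, "spin": 1},
    {"tx": 0, "ty": 0, "tz": 0, "spin": 0},
    {"tx": 0, "ty": 0, "tz": 0, "spin": 0},
  ],
)

```text
time_s: 17.27
position: [552.2, -130.7, 113.1]
eef_rot: [0.962, -0.272, 0.001, -0.001]
wrist_force: [-1.4, 5.6, 9.0]
grip_width: 15.1
grip_force: 62.2
```

```bash
python3 -c "
from bench import manip; import numpy as np; s=manip.state(); q=s['eef_rot']; print(s['position'],np.degrees(2*np.arctan2(q[1],q[0])),s['wrist_force'],s['wrist_torque'])"
```

```text
[ 552.22918589 -130.69873105  113.0743269 ] -31.51527313307088 [-1.39385378  5.56449145  8.99635678] [0.84330794 0.34404499 0.18452383]
```

The moment is rising, so the lugs are at the stop. I'm backing off 0.5° and rising gently into the pockets.

arm_command(
  targets=[
    {"tx": 0, "ty": 0, "tz": -1, "spin": -0.5},
    {"tx": 0, "ty": 0, "tz": -1, "spin": 0},
    {"tx": 0, "ty": 0, "tz": -1, "spin": 0},
    {"tx": 0, "ty": 0, "tz": -0.5, "spin": 0},
    {"tx": 0, "ty": 0, "tz": 0, "spin": 0},
    {"tx": 0, "ty": 0, "tz": 0, "spin": 0},
  ],
)

```text
time_s: 18.02
position: [551.9, -131.0, 115.7]
eef_rot: [0.963, -0.268, 0.001, -0.001]
wrist_force: [0.9, 5.3, 4.3]
grip_width: 15.2
grip_force: 61.4
```

arm_command(
  targets=[
    {"tx": 0, "ty": 0, "tz": -0.5, "spin": 0},
    {"tx": 0, "ty": 0, "tz": -0.5, "spin": 0},
    {"tx": 0, "ty": 0, "tz": 0, "spin": 0},
    {"tx": 0, "ty": 0, "tz": 0, "spin": 0},
  ],
)

```text
time_s: 18.52
position: [551.9, -130.9, 116.4]
eef_rot: [0.963, -0.268, 0.001, -0.001]
wrist_force: [1.4, 4.7, 2.8]
grip_width: 15.0
grip_force: 61.2
```

```bash
python3 -c "
from bench import manip; import numpy as np; s=manip.state(); q=s['eef_rot']; print(s['position'],np.degrees(2*np.arctan2(q[1],q[0])),s['wrist_force'],s['wrist_torque'])"
```

```text
[ 551.88090679 -130.9470329   116.38528341] -31.058427589129177 [1.43245105 4.65792821 2.80469099] [ 0.92296381 -0.4736959   0.01613765]
```

arm_command(
  targets=[
    {"tx": 0, "ty": 0, "tz": -0.5, "spin": 0},
    {"tx": 0, "ty": 0, "tz": -0.5, "spin": 0},
    {"tx": 0, "ty": 0, "tz": 0, "spin": 0},
    {"tx": 0, "ty": 0, "tz": 0, "spin": 0},
  ],
)

```text
time_s: 19.02
position: [551.8, -130.9, 116.5]
eef_rot: [0.963, -0.268, 0.001, -0.001]
wrist_force: [4.1, 4.9, -2.4]
grip_width: 14.7
grip_force: 60.6
```

```bash
python3 -c "
from bench import manip; import numpy as np; s=manip.state(); q=s['eef_rot']; print(s['position'],np.degrees(2*np.arctan2(q[1],q[0])),s['wrist_force'],s['wrist_torque'])"
```

```text
[ 551.75785216 -130.91799155  116.49354317] -31.06784722710925 [ 4.11495415  4.88956023 -2.43348443] [ 0.74327531 -0.81166601 -0.01291852]
```

The height stays at 116.5 mm while the upward pull grows, so the lugs are held in the pockets. I'm releasing and retreating straight up.

arm_command(
  targets=[
    {"tx": 0, "ty": 0, "tz": 0, "spin": 0},
    {"tx": 0, "ty": 0, "tz": 0, "spin": 0},
    {"tx": 0, "ty": 0, "tz": 0, "spin": 0},
    {"tx": 0, "ty": 0, "tz": 0, "spin": 0},
    {"tx": 0, "ty": 0, "tz": 0, "spin": 0},
    {"tx": 0, "ty": 0, "tz": 0, "spin": 0},
  ],
  fingers=0,
)

```text
time_s: 19.77
position: [551.3, -131.6, 117.4]
eef_rot: [0.964, -0.268, 0.0, 0.0]
wrist_force: [-0.1, 0.2, 0.4]
grip_width: 42.7
grip_force: 0.0
```

arm_command(
  targets=[
    {"tx": 0, "ty": 0, "tz": -8, "spin": 0},
    {"tx": 0, "ty": 0, "tz": -20, "spin": 0},
    {"tx": 0, "ty": 0, "tz": -30, "spin": 0},
    {"tx": 0, "ty": 0, "tz": -30, "spin": 0},
    {"tx": 0, "ty": 0, "tz": -30, "spin": 0},
    {"tx": -20, "ty": -10, "tz": 0, "spin": 0},
    {"tx": -40, "ty": -20, "tz": 0, "spin": 0},
    {"tx": -40, "ty": -20, "tz": 0, "spin": 0},
    {"tx": -40, "ty": -20, "tz": 0, "spin": 0},
    {"tx": -20, "ty": -10, "tz": 0, "spin": 0},
    {"tx": 0, "ty": 0, "tz": 0, "spin": 0},
    {"tx": 0, "ty": 0, "tz": 0, "spin": 0},
  ],
)

```text
time_s: 21.28
position: [456.1, 18.8, 235.7]
eef_rot: [0.963, -0.268, 0.0, 0.0]
wrist_force: [0.8, 0.3, 0.9]
grip_width: 42.8
grip_force: 0.0
```

```bash
python3 - <<'E'
from h import *
a=viewer.camera("scene"); t=viewer.camera("top")
cv2.imwrite("pics/d.png",np.hstack([cv2.resize(a[100:250,210:350],None,fx=2.8,fy=2.8),cv2.resize(t[105:255,215:355],None,fx=2.8,fy=2.8)]))
E
```

```text
(no output)
```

View pics/d.png

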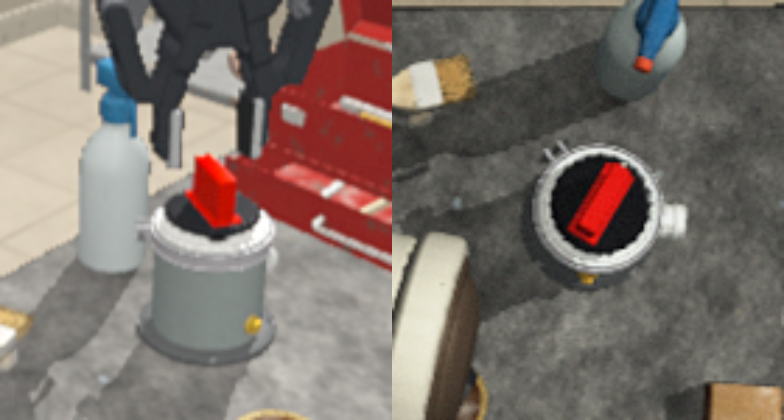

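The cartridge sits centred and straight in the ring, with the bar centre at (600,203) and the ring centre at (597,212). The bar is at about -30°, the arm is clear, and the bottle and brush in view look unmoved. I'm handing it in.

```bash
python3 -c "
from bench import manip; print(manip.finish_job())"
```

```text
the job is handed in; nothing more can be done
None
```

The cartridge is in the pot and twisted to its stop; it held against a light upward pull, sat straight after release, and the job was handed in at about 21 s (no verdict was returned).

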